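Find the full lubricant cartridge by its heft and change the feed over to it

ROBOT

A 6-joint arm with a two-finger parallel gripper is mounted at the origin on a cart in front of the work surface, level with it; the furniture and walls round the work are solid. World frame = base frame: x ahead of the robot, y to its left, z up, the work surface at z = 0. Lengths are in m, angles in rad, forces in N, time in s.
With the tool pointing down it reaches from about 0.425 to 0.95 m from the base axis. Payload 3.5 kg.
Tool frame: the origin (TCP) lies at the very end of the fingers, on their centre line; the grasp point (between the pads) lies 19 mm behind it; z points along the fingers, y is the line along which they close (so a half turn about z gives the same grasp; the last joint's range is limited). The gripper opens to 85 mm and grips with 20 to 120 N. Pads are 22 mm wide; open, the fingers measure 114 mm over their backs; the gripper's body (76 mm by 85 mm) begins 54 mm behind the grasp point. The pads swing forward as they close: fully open they stand 13 mm farther back than shut.
Start: joints at [-1.495, 0.286, 1.577, -0, 1.279, -0.15], TCP at [0.151, -0.658, 0.231] pointing down, gripper open.
Joint ranges: [-2.77, 2.77], [-0.9, 2.22], [0.21, 2.48], [-1.53, 4.67], [0.24, 2.81], [-2.84, 2.84]. Speed limits (rad/s): [2.79, 2.79, 3.14, 3.14, 3.14, 3.14].

INTERFACE

Orientations are given as a unit quaternion [x, y, z, w].
In Python, from plant import ctrl, viewer, status, workorder gives the robot as it stands (ctrl), with the cameras (viewer), the readings (status) and the job (workorder).
- The arm moves only by the tool pendant, called after ">>>" as name(argument=value, ...) on one line, values as JSON. Schema: {"type":"object","properties":{"motion":{"type":"object","properties":{"offsets":{"type":"array","items":{"type":"array","items":{"type":"number"},"minItems":7,"maxItems":7},"minItems":1,"maxItems":10}},"additionalProperties":false,"required":["offsets"]},"clamp_n":{"type":"number"},"only":{"type":"string"},"quiet":{"type":"boolean"},"lines":{"type":"string"}},"required":["motion"],"additionalProperties":false}. motion is an object whose key "offsets" holds a list of rows, 1 to 10 of them, each of 7 numbers: dx, dy, dz in m, then a rotation vector rx, ry, rz in rad, then the opening from 0.0 (shut) to 1.0 (fully open); each row is the pose to reach, as a shift and turn from the pose commanded when the call began, along the tool's axes at that moment; what a row does not reach only later rows make up. A row lasts 1/8 s, in which the tool goes at most 0.0625 m and 0.188 rad, less where a joint would pass 70% of its speed; a pose out of reach is approached as far as the arm can. The fingers move at their own pace and stop on an object; clamp_n is the grip in N (left out, the last holds). Time passes only in rows, so rows that do not move let the fingers close. The tool returns the time, the measured TCP pose, the force, the opening and the grip force at its end. only (a regular expression) keeps the lines of the reply that match it, lines (a string "A,B") keeps lines A to B, and quiet returns only ok. Input that does not fit is refused with a message, and nothing moves.
- status.get_state(): the state, without advancing time (a new reading comes with each control period).
- viewer.read_camera(name): name is "scene" or "top" or "wrist"; returns a dict with "pixels" (420x560x3 uint8, red, green, blue), "camera_matrix" (3x3 intrinsics, pixels), "xyz" and "orientation" of the camera in the world. Camera axes: x right, y down, z forward; pixel columns grow to the right and rows downward; lengths in m; the calibration is good to about 2 mm. A picture is of the moment at which its call begins. There is no depth.
- workorder.sign_off(): hands the job in; it is judged then, once.
The state is a dict: "time": time; "qpos": joint angles; "dq": joint speeds; "joint_efforts": joint torques, N m; "eef_pos": TCP position; "tcp_rot": TCP orientation; "contact_force": force on the tool from outside, world axes, zero at the start; "wrist_torque": the same for the moment, N m; "opening": opening from 0.0 (shut) to 1.0 (fully open); "finger_force": force on a finger pad.
Only numpy, scipy, OpenCV 4.12 (cv2) and the standard library are available. Lean on these libraries where they do the work, as an engineer would, in place of code of your own. Each camera call takes 0.05 s, during which the arm holds its last target. There are 200 camera calls.

TASK

One of the three loose lubricant cartridges to the left of the vise is still full, the other two are spent; they look alike, so lift them to feel which is the heavy one, stand it upright and fully down in the empty left seat of the dual-feed lubricator, and leave the spent ones standing where they were. Then change the feed over: bring the lubricator's red-knobbed lever from the right to the upright centre-off position, pause there for at least a second, and move it fully over to the left. Leave the cartridge in the right seat and the other things on the bench alone, and knock nothing over.

Things in the scene. Friction and masses are not known exactly. Their poses are not given: they have to be found in the camera images.
- cartridge_1: closed square cartridge, white with a green and a black band and an orange cap, 46 x 46 x 84 mm high, 98 mm over the cap; origin: centre of the underside, z up. Stands on the bench left of the vise. One of the three is full (0.52 to 0.73 kg), the others spent (0.20 to 0.30 kg); which number is full differs every time. The charge inside may shift a few mm.
- cartridge_2: closed square cartridge, white with a green and a black band and an orange cap, 46 x 46 x 84 mm high, 98 mm over the cap; origin: centre of the underside, z up. Stands on the bench left of the vise. One of the three is full (0.52 to 0.73 kg), the others spent (0.20 to 0.30 kg); which number is full differs every time. The charge inside may shift a few mm.
- cartridge_3: closed square cartridge, white with a green and a black band and an orange cap, 46 x 46 x 84 mm high, 98 mm over the cap; origin: centre of the underside, z up. Stands on the bench left of the vise. One of the three is full (0.52 to 0.73 kg), the others spent (0.20 to 0.30 kg); which number is full differs every time. The charge inside may shift a few mm.
- cartridge_in_use: closed square cartridge, white with a green and a black band and an orange cap, 46 x 46 x 84 mm high, 98 mm over the cap; origin: centre of the underside, z up. This one stands in the right seat of the lubricator and stays there.
- station: dual-feed lubricator, fixed: aluminium base plate 180 x 226 x 10 mm, two square seats (left, right), in front between them a blue valve block with the changeover lever. Origin on the bench surface, 10 mm beyond the plate's centre, x away from the robot, y left, z up; turned up to 0.45 rad about z from the robot's axes.
- left_seat (a point): centre of the floor of the left, empty seat, 16 mm above the bench; axes as the station's. The square recess is 58 x 58 mm inside, its sides parallel to the station's x and y, with a rim 6 mm wide and 7 mm high above the seat floor.
- right_seat (a point): the same of the right seat, which is occupied, 150 mm from the left one.
- lever (a joint): angle of the changeover lever, rad: 0 upright (centre off), -0.6 at its stop leaning right (right feed), +0.6 at its stop leaning left (left feed). It starts near the right stop and stays where it is left; about 1 to 2 N at the knob moves it.
- lever_knob (a point): centre of the lever's red ball knob, 24 mm across, on a 9 mm rod that runs down to the pivot, 88 mm from the pivot. Clear space on all sides. Push it sideways or take it between the fingers left and right: a fore-and-aft pinch slips off the ball.
- lever_pivot (a point): centre of the lever's pivot, 46 mm above the bench, fixed to the station, axes as the station's. The lever swings in the station's y-z plane: knob at y = 88 mm * sin(angle), z = 88 mm * cos(angle) from here.
- pliers: blue-handled pliers lying on the bench in front of the cartridges, 156 x 55 x 13 mm, origin at the centre of the underside; leave alone.
- grease_tin: dark green tin, 68 mm across, 44 mm high, right of the lubricator, origin at the centre of the underside; leave alone.
- carton: small yellow and blue carton, 42 x 62 x 26 mm, behind the vise, origin at the centre of the underside; leave alone.

How it is judged:
On the way, in this order (a step that is already met when the one before it is completed fails the run):
1. the full cartridge stands released, upright and fully down in the left seat, the two spent ones stand where they were (((horizontal distance between cartridge_1 and left_seat below 0.01 m and z of cartridge_1 in the frame of left_seat below 0.004 m and angle between cartridge_1's own z axis and vertical below 0.08 rad and contact force between cartridge_1 and station above 4 N and contact force between cartridge_1 and the fingers below 0.3 N and linear speed of each of cartridge_1, cartridge_2, cartridge_3 below 0.02 m/s and distance of each of cartridge_2, cartridge_3 from where it was at the start of the episode below 0.035 m and angle between each of cartridge_2, cartridge_3's own z axis and vertical below 0.1 rad) or (horizontal distance between cartridge_2 and left_seat below 0.01 m and z of cartridge_2 in the frame of left_seat below 0.004 m and angle between cartridge_2's own z axis and vertical below 0.08 rad and contact force between cartridge_2 and station above 4 N and contact force between cartridge_2 and the fingers below 0.3 N and linear speed of each of cartridge_2, cartridge_1, cartridge_3 below 0.02 m/s and distance of each of cartridge_1, cartridge_3 from where it was at the start of the episode below 0.035 m and angle between each of cartridge_1, cartridge_3's own z axis and vertical below 0.1 rad) or (horizontal distance between cartridge_3 and left_seat below 0.01 m and z of cartridge_3 in the frame of left_seat below 0.004 m and angle between cartridge_3's own z axis and vertical below 0.08 rad and contact force between cartridge_3 and station above 4 N and contact force between cartridge_3 and the fingers below 0.3 N and linear speed of each of cartridge_3, cartridge_1, cartridge_2 below 0.02 m/s and distance of each of cartridge_1, cartridge_2 from where it was at the start of the episode below 0.035 m and angle between each of cartridge_1, cartridge_2's own z axis and vertical below 0.1 rad))), for 0.2 s.
2. the lever rests at centre off (within 0.15 rad) for 0.9 s (value of joint lever between -0.15 and 0.15 rad), for 0.9 s.
3. the lever is fully over to the left (value of joint lever above 0.48 rad), for 0.1 s.
At the end, for the whole second after the job is handed in: Full cartridge released, at rest in the left seat: within 10 mm of its centre, 4 mm of its floor, tilt < 0.08 rad, bearing > 4 N (only the full one does). Spent ones upright (0.1 rad), at rest within 35 mm of where they stood. Lever left, beyond 0.48 rad (((horizontal distance between cartridge_1 and left_seat below 0.01 m and z of cartridge_1 in the frame of left_seat below 0.004 m and angle between cartridge_1's own z axis and vertical below 0.08 rad and contact force between cartridge_1 and station above 4 N and contact force between cartridge_1 and the fingers below 0.3 N and linear speed of each of cartridge_1, cartridge_2, cartridge_3 below 0.02 m/s and distance of each of cartridge_2, cartridge_3 from where it was at the start of the episode below 0.035 m and angle between each of cartridge_2, cartridge_3's own z axis and vertical below 0.1 rad) or (horizontal distance between cartridge_2 and left_seat below 0.01 m and z of cartridge_2 in the frame of left_seat below 0.004 m and angle between cartridge_2's own z axis and vertical below 0.08 rad and contact force between cartridge_2 and station above 4 N and contact force between cartridge_2 and the fingers below 0.3 N and linear speed of each of cartridge_2, cartridge_1, cartridge_3 below 0.02 m/s and distance of each of cartridge_1, cartridge_3 from where it was at the start of the episode below 0.035 m and angle between each of cartridge_1, cartridge_3's own z axis and vertical below 0.1 rad) or (horizontal distance between cartridge_3 and left_seat below 0.01 m and z of cartridge_3 in the frame of left_seat below 0.004 m and angle between cartridge_3's own z axis and vertical below 0.08 rad and contact force between cartridge_3 and station above 4 N and contact force between cartridge_3 and the fingers below 0.3 N and linear speed of each of cartridge_3, cartridge_1, cartridge_2 below 0.02 m/s and distance of each of cartridge_1, cartridge_2 from where it was at the start of the episode below 0.035 m and angle between each of cartridge_1, cartridge_2's own z axis and vertical below 0.1 rad)) and value of joint lever above 0.48 rad); the robot touches nothing.
It fails at once if a cartridge is knocked over (angle between any of cartridge_1, cartridge_2, cartridge_3, cartridge_in_use's own z axis and vertical above 0.8 rad).
It fails at once if the cartridge in the right seat is moved more than 25 mm (distance of cartridge_in_use from where it was at the start of the episode above 0.025 m).
It fails at once if the pliers, grease tin or carton is moved more than 40 mm (distance of any of pliers, grease_tin, carton from where it was at the start of the episode above 0.04 m).
It also fails if it takes over 72 s, if anything falls off the work surface, if the arm or the gripper's body presses on something with over 40 N, if the wrist force passes 120 N, or if a joint passes its speed limit or range.

## Working session

There is one attempt and no reset: what is moved stays moved. The work goes in short steps, Python scripts to look and compute and a tool call to move; the robot and the scene stay as the last step left them, time stands still between calls to the robot, and variables do not carry over. Pictures are saved under pics/ and viewed, at most 10 in all, crops included, and the job is handed in when it is done.

```bash
ls; mkdir -p pics
```

Run:
```python
from plant import ctrl, viewer, status, workorder
import cv2,numpy as np
for n in ["scene","top"]:
    c=viewer.read_camera(n); cv2.imwrite(f"pics/{n}0.png",c["pixels"][:,:,::-1]); print(n,c["camera_matrix"],c["xyz"],c["orientation"])
print(status.get_state())
```

```text
pics
plant.py
scene [[519.65351458   0.         279.26481355]
 [  0.         519.65351458 207.0322208 ]
 [  0.           0.           1.        ]] [-0.60577075 -0.6391043   1.2266145 ] [ 0.79620291 -0.44729421  0.20929007 -0.34955185]
top [[389.46108407   0.         279.54612556]
 [  0.         389.46108407 209.41861215]
 [  0.           0.           1.        ]] [0.37055808 0.00742541 1.218535  ] [ 0.7173939  -0.69534394  0.03685612 -0.02200968]
{'time': 0.1, 'qpos': array([-1.49500240e+00,  2.87088467e-01,  1.57802064e+00,  3.16325795e-05,
        1.27857887e+00, -1.49988537e-01]), 'dq': array([ 0.00113426, -0.00155211, -0.00444693,  0.0005132 ,  0.00139968,
       -0.00109487]), 'joint_efforts': array([ 9.20192506e-04, -4.07296944e+01, -2.93698686e+01, -1.52640650e-04,
        3.39553648e-03,  3.52466770e-06]), 'eef_pos': array([ 0.15111082, -0.65727047,  0.23008329]), 'tcp_rot': array([ 9.93634519e-01,  1.12646993e-01,  5.39870172e-05, -1.04637690e-03]), 'contact_force': array([ 0.08360753, -0.48160097, -1.20280195]), 'wrist_torque': array([-0.03916228,  0.03962993, -0.03204703]), 'finger_force': 0.0, 'opening': 1.0020841744652829}
```

View pics/scene0.png

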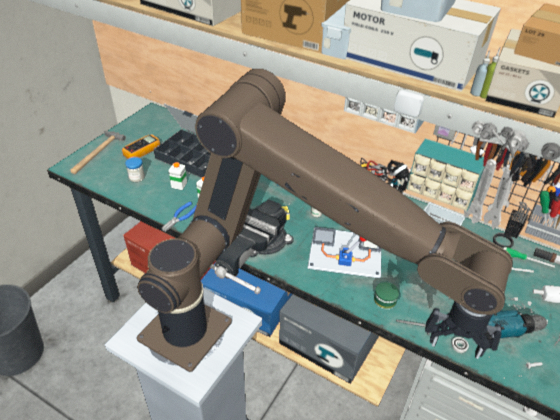

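View pics/top0.png

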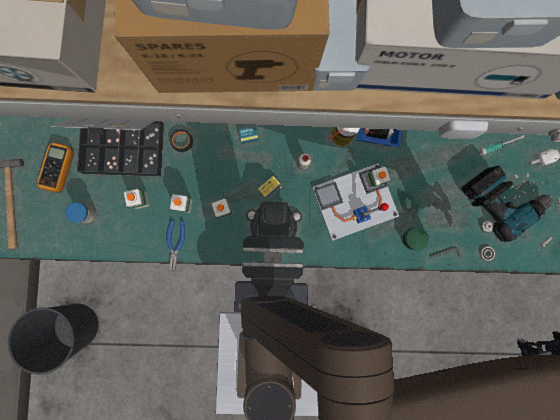

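The overview shows the cartridges in the top view at about (133,198), (180,202) and (221,207). The plate's empty seat is near (328,194), the occupied seat near (380,175), and the red knob near (384,207). Next I measure with masks.

Create h.py:
```python
import numpy as np,cv2
from scipy.spatial.transform import Rotation as R
from plant import ctrl, viewer, status, workorder
def ray(c,uv):
    uv=np.atleast_2d(np.array(uv,float)); d=np.c_[uv,np.ones(len(uv))]@np.linalg.inv(c["camera_matrix"]).T
    return np.array(c["xyz"]),d@R.from_quat(c["orientation"]).as_matrix().T
def plane(c,uv,z):
    o,d=ray(c,uv); return o+d*((z-o[2])/d[:,2:])
def hsv(c): return cv2.cvtColor(c["pixels"],cv2.COLOR_RGB2HSV)
def blobs(m,amin=8):
    cs,_=cv2.findContours(m.astype(np.uint8),cv2.RETR_EXTERNAL,cv2.CHAIN_APPROX_NONE)
    return [k for k in cs if cv2.contourArea(k)>=amin]
def cen(k):
    M=cv2.moments(k); return M["m10"]/M["m00"],M["m01"]/M["m00"]
```

Run:
```python
from h import *
c=viewer.read_camera("top"); H=hsv(c); h,s,v=H[...,0],H[...,1],H[...,2]
print("orange")
for k in blobs((h>5)&(h<18)&(s>150)&(v>150)):
    u=cen(k)
    if 110<u[1]<270: print(np.round(u,1),cv2.contourArea(k),plane(c,[u],.098)[0].round(4))
print("red")
for k in blobs(((h<4)|(h>175))&(s>150)&(v>100)):
    u=cen(k)
    if 110<u[1]<270: print(np.round(u,1),cv2.contourArea(k),plane(c,[u],.12)[0].round(4))
print("white")
for k in blobs((s<50)&(v>165),30):
    u=cen(k)
    if 110<u[1]<260:
        r=cv2.minAreaRect(k); print(np.round(u,1),cv2.contourArea(k),r, plane(c,cv2.boxPoints(r),.084)[:,:2].round(3).tolist())
p=c["pixels"][...,::-1]
a=cv2.resize(p[165:245,305:410],None,fx=5,fy=5,interpolation=cv2.INTER_CUBIC)
b=cv2.resize(p[180:225,115:240],None,fx=4.2,fy=4.2,interpolation=cv2.INTER_CUBIC)
o=np.zeros((400+189,525,3),np.uint8);o[:400]=a;o[400:]=b[:,:525];cv2.imwrite("pics/crop.png",o)
```

```text
orange
[339.4 215.2] 9.0 [ 0.4533 -0.1885  0.098 ]
[219.6 207. ] 23.0 [0.4659 0.1581 0.098 ]
[176.9 201.6] 27.0 [0.4776 0.2811 0.098 ]
[130.  196.5] 28.5 [0.4878 0.4155 0.098 ]
[382.5 174.2] 25.5 [ 0.5775 -0.3127  0.098 ]
[ 55.4 177.4] 77.5 [0.5358 0.6314 0.098 ]
[ 43.2 162.9] 15.0 [0.5769 0.6691 0.098 ]
[ 58.5 144.9] 13.5 [0.6309 0.6299 0.098 ]
red
[384.2 206.5] 29.5 [ 0.4805 -0.3121  0.12  ]
white
[179.7 204. ] 105.0 ((178.0800018310547, 202.43997192382812), (14.9906644821167, 14.7078218460083), 8.130102157592773) [[0.458, 0.304], [0.5, 0.301], [0.496, 0.257], [0.453, 0.261]]
[133.6 198.7] 109.0 ((132.07691955566406, 197.38461303710938), (14.904827117919922, 14.904828071594238), 78.69007110595703) [[0.503, 0.441], [0.513, 0.399], [0.471, 0.388], [0.461, 0.43]]
[359.  218.1] 971.0 ((359.793212890625, 213.07594299316406), (31.455015182495117, 70.591796875), 69.829345703125) [[0.466, -0.137], [0.545, -0.332], [0.458, -0.365], [0.381, -0.171]]
[343.9 192.5] 396.0 ((343.0, 193.5), (39.0, 18.0), 90.0) [[0.576, -0.173], [0.578, -0.226], [0.462, -0.228], [0.46, -0.175]]
[363.8 192.7] 259.5 ((362.2500305175781, 190.25001525878906), (31.819805145263672, 16.970561981201172), 45.0) [[0.544, -0.206], [0.581, -0.241], [0.516, -0.308], [0.48, -0.273]]
[550.7 156.6] 154.5 ((550.8275756835938, 156.5689239501953), (11.327415466308594, 17.08397102355957), 68.19859313964844) [[0.656, -0.795], [0.678, -0.844], [0.646, -0.855], [0.625, -0.807]]
[351.8 129.4] 39.5 ((351.0, 130.0), (4.0, 16.0), 90.0) [[0.716, -0.197], [0.717, -0.245], [0.705, -0.245], [0.703, -0.197]]
[470.5 125.4] 276.5 ((470.0, 125.5), (9.0, 34.0), 90.0) [[0.749, -0.529], [0.753, -0.633], [0.726, -0.632], [0.722, -0.529]]
```

View pics/crop.png

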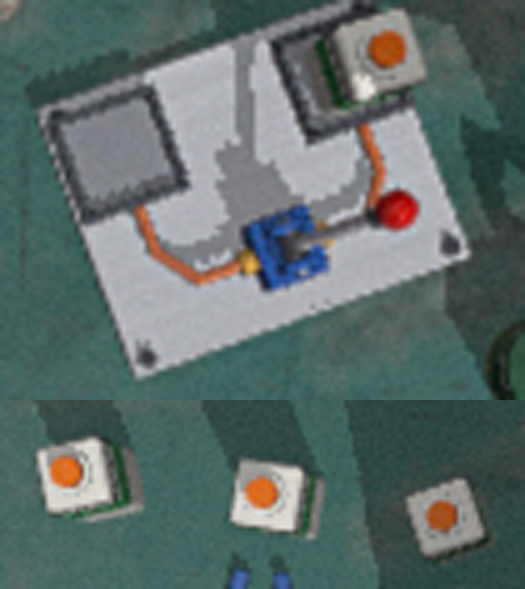

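The crop shows the left seat with its rim corners at crop pixels (50,117), (150,85), (188,185) and (85,222). The plate corners are at (40,110), (137,378) and (468,255), and the knob leans right at (397,210). All three cartridges are upright.

Add to h.py:
```python
def go(x,y,z,yaw,st=None):
    "offset in tool axes and turn to a tool-down pose; yaw = heading of tool x"
    st=st or status.get_state(); r0=R.from_quat(st["tcp_rot"])
    tx=np.array([np.cos(yaw),np.sin(yaw),0]);tz=np.array([0,0,-1.]);ty=np.cross(tz,tx)
    rt=R.from_matrix(np.c_[tx,ty,tz])
    d=r0.inv().apply(np.array([x,y,z])-st["eef_pos"]); w=(r0.inv()*rt).as_rotvec()
    print("go",np.r_[d,w].round(4).tolist(),"len",np.linalg.norm(d).round(3))
```

Run:
```python
from h import *
c=viewer.read_camera("top")
f=lambda q,z:plane(c,np.array(q)/5+[305-.4,165-.4],z)[:,:2]
pl=f([(40,110),(137,378),(468,255)],.01); print("plate",pl.round(4).tolist())
for a,b in((0,1),(1,2)):
    d=pl[b]-pl[a]; print(np.linalg.norm(d),np.arctan2(d[1],d[0]))
m=(pl[0]+pl[2])/2; print("centre",m)
s=f([(50,117),(150,85),(188,185),(85,222)],.02);print("seat",s.round(4).tolist(),s.mean(0))
print("carts yaw")
g=lambda q:plane(c,np.array(q)/4.2+[115-.4,180-.4-400/4.2],.084)[:,:2]
for q in ([(37,450),(96,437),(112,502),(52,516)],[(240,460),(304,466),(297,533),(232,522)],[(408,497),(464,480),(486,538),(428,558)]):
    k=g(q);print(k.mean(0).round(4),[np.arctan2(*(k[i]-k[j])[::-1]).round(3) for i,j in((0,3),(1,2))],[np.arctan2(*(k[i]-k[j])[::-1]).round(3) for i,j in((0,1),(3,2))])
w=viewer.read_camera("wrist");st=status.get_state();r=R.from_quat(st["tcp_rot"])
print("wrist cam in tool",r.inv().apply(w["xyz"]-st["eef_pos"]).round(4),(r.inv()*R.from_quat(w["orientation"])).as_rotvec().round(3),w["camera_matrix"][0,0])
go(.45,-.5,.35,.1);go(.46,-.2,.38,0.35);
```

```text
plate [[0.5469, -0.1179], [0.3812, -0.1821], [0.4644, -0.3885]]
0.17768864177110766 -2.771904089147152
0.22253692330014024 -1.188046189177599
centre [ 0.50564505 -0.25320892]
seat [[0.5413, -0.1232], [0.5635, -0.1852], [0.5016, -0.21], [0.4765, -0.1464]] [ 0.52071296 -0.16618899]
carts yaw
[0.4859 0.414 ] [np.float64(0.282), np.float64(0.296)] [np.float64(1.826), np.float64(1.837)]
[0.4771 0.2798] [np.float64(-0.074), np.float64(-0.053)] [np.float64(1.509), np.float64(1.434)]
[0.465 0.156] [np.float64(0.358), np.float64(0.4)] [np.float64(1.901), np.float64(1.937)]
wrist cam in tool [ 0.0807 -0.0013 -0.1424] [-0.251 -0.253  1.556] 294.79897455839017
go [0.3266, -0.0868, -0.1192, -0.0011, -0.0001, 0.1258] len 0.358
go [0.4035, -0.377, -0.1489, -0.0011, -0.0002, -0.1242] len 0.572
```

>>> pendant(motion={"offsets":[[0.309,-0.141,-0.1,0,0,0,1],[0.309,-0.141,-0.1,0,0,0,1],[0.309,-0.141,-0.1,0,0,0,1],[0.309,-0.141,-0.1,0,0,0,1],[0.309,-0.141,-0.1,0,0,0,1],[0.309,-0.141,-0.1,0,0,0,1],[0.364,-0.334,-0.07,0,0,-0.149,1],[0.364,-0.334,-0.07,0,0,-0.149,1],[0.364,-0.334,-0.07,0,0,-0.149,1],[0.364,-0.334,-0.07,0,0,-0.149,1]]})

```text
time: 1.5
eef_pos: [0.4309, -0.2476, 0.3006]
tcp_rot: [0.982, 0.188, -0.0, -0.0]
contact_force: [0.2, -0.1, 0.9]
opening: 1.001
finger_force: 0.0
```

>>> pendant(motion={"offsets":[[0,0,0,0,0,0,1],[0,0,0,0,0,0,1],[0,0,0,0,0,0,1]]})

```text
time: 1.88
eef_pos: [0.4311, -0.2523, 0.3015]
tcp_rot: [0.983, 0.185, 0.0, 0.0]
contact_force: [0.5, -0.8, 0.4]
opening: 0.998
finger_force: 0.0
```

Run:
```python
from h import *
w=viewer.read_camera("wrist");cv2.imwrite("pics/w1.png",w["pixels"][...,::-1]);st=status.get_state();np.save("w1.npy",w,allow_pickle=True)
print(st["eef_pos"],st["tcp_rot"],st["contact_force"])
go(.48,-.02,.3,.3);go(.468,.156,.2,.376)
```

```text
[ 0.43109132 -0.25213756  0.30141655] [ 9.82654650e-01  1.85444957e-01 -3.61574096e-05  7.19455212e-05] [-0.1673281   0.59355378  0.15545017]
go [0.1301, -0.1983, 0.0014, 0.0001, 0.0001, 0.073] len 0.237
go [0.1831, -0.3666, 0.1014, 0.0001, 0.0001, -0.003] len 0.422
```

View pics/w1.png

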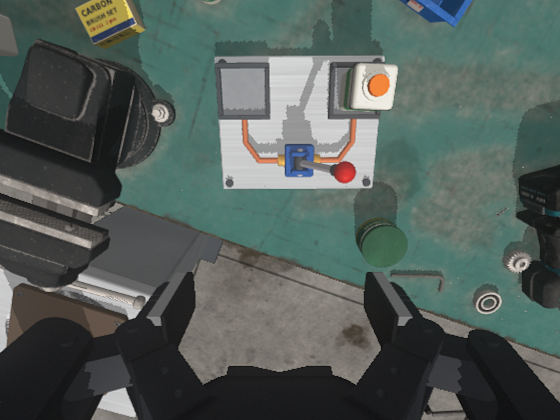

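The wrist view shows the station squarely. Plate corners are at about (216,57), (384,56), (374,188) and (222,190), the left seat rim spans (219..270, 64..118), and the knob is at (344,172).

Run:
```python
from h import *
w=np.load("w1.npy",allow_pickle=True).item(); H=hsv(w); h,s,v=H[...,0],H[...,1],H[...,2]
m=((v>140)&(s<45)).astype(np.uint8); m[:50]=0;m[195:]=0;m[:,:200]=0;m[:,390:]=0
hull=cv2.convexHull(max(blobs(m,100),key=cv2.contourArea)); P=plane(w,hull[:,0,:],.01)[:,:2].astype(np.float32)
r=cv2.minAreaRect(P);print("plate",r)
g=((s<60)&(v<185)&(v>95)).astype(np.uint8)
d=((v<95)).astype(np.uint8);d[:,:210]=0;d[:,280:]=0;d[:57]=0;d[125:]=0
k=max(blobs(d,50),key=cv2.contourArea);print(cv2.boundingRect(k))
P=plane(w,cv2.convexHull(k)[:,0,:],.021)[:,:2].astype(np.float32);print("rim",cv2.minAreaRect(P))
P=plane(w,[(219,64),(267,64),(270,118),(221,117)],.023)[:,:2];print(P.mean(0),P.round(4).tolist())
k=max(blobs(((h<4)|(h>175))&(s>150)&(v>80)),key=cv2.contourArea);print("knob",cen(k),plane(w,[cen(k)],.12)[0], cv2.minEnclosingCircle(k))
```

```text
plate ((0.5253888368606567, -0.24212947487831116), (0.1313973069190979, 0.22432208061218262), 21.371553421020508)
(215, 59, 54, 60)
rim ((0.5201479196548462, -0.1629658043384552), (0.07213335484266281, 0.06914877146482468), 20.686643600463867)
[ 0.51911958 -0.16690884] [[0.5381, -0.1259], [0.5606, -0.1833], [0.5004, -0.2104], [0.4774, -0.1481]]
knob (344.6379988757729, 171.91624508150645) [ 0.47883503 -0.30983717  0.12      ] ((344.23394775390625, 171.66513061523438), 10.408358573913574)
```

Run:
```python
from h import *
go(.466,.157,.28,1.945); print(status.get_state()["qpos"].round(3))
```

```text
go [0.1816, -0.3683, 0.0214, 0.0, 0.0002, -1.572] len 0.411
[-0.733 -0.158  1.916 -0.     1.383  0.465]
```

>>> pendant(motion={"offsets":[[0.03,-0.06,0.0,0,0,-0.18,1],[0.055,-0.12,0.0,0,0,-0.36,1],[0.08,-0.175,0,0,0,-0.54,1],[0.11,-0.23,0,0,0,-0.72,1],[0.135,-0.285,0,0,0,-0.9,1],[0.16,-0.34,0.01,0,0,-1.08,1],[0.182,-0.368,0.021,0,0,-1.26,1],[0.182,-0.368,0.021,0,0,-1.44,1],[0.182,-0.368,0.021,0,0,-1.572,1],[0.182,-0.368,0.021,0,0,-1.572,1]]})

```text
time: 3.18
eef_pos: [0.4663, 0.1579, 0.2803]
tcp_rot: [0.563, 0.826, -0.0, -0.0]
contact_force: [-0.5, 0.1, 0.0]
opening: 1.0
finger_force: 0.0
```

>>> pendant(motion={"offsets":[[0,0,0,0,0,0,1],[0,0,0,0,0,0,1],[0,0,0,0,0,0,1]]})

```text
time: 3.55
eef_pos: [0.4659, 0.1581, 0.2804]
tcp_rot: [0.563, 0.827, 0.0, 0.0]
contact_force: [0.2, 0.7, 0.1]
opening: 1.001
finger_force: 0.0
```

Run:
```python
from h import *
w=viewer.read_camera("wrist");cv2.imwrite("pics/w2.png",w["pixels"][...,::-1]);np.save("w2.npy",w,allow_pickle=True)
H=hsv(w); h,s,v=H[...,0],H[...,1],H[...,2]
for k in blobs((h>5)&(h<18)&(s>150)&(v>130),60): print(np.round(cen(k),1),cv2.contourArea(k),plane(w,[cen(k)],.098)[0].round(4))
for k in blobs((s<60)&(v>150),300):
    r=cv2.minAreaRect(k); P=plane(w,cv2.convexHull(k)[:,0,:],.084)[:,:2].astype(np.float32); print("white",np.round(cen(k)),cv2.minAreaRect(P))
```

```text
[279.2 191.1] 232.5 [0.4645 0.1611 0.098 ]
[334.2  85.8] 331.0 [0.4762 0.2834 0.098 ]
white [443. 399.] ((0.8185461163520813, -0.05525890737771988), (0.04883870854973793, 0.04003794491291046), 7.460677146911621)
white [208. 372.] ((0.46896377205848694, -0.1329275518655777), (0.03932070732116699, 0.029642142355442047), 49.64727783203125)
white [241. 358.] ((0.504480242729187, -0.09235057234764099), (0.04207538068294525, 0.02534804306924343), 21.52301597595215)
white [208. 350.] ((0.4767099916934967, -0.09491672366857529), (0.12404932826757431, 0.050128158181905746), 20.628801345825195)
white [ 21. 341.] ((0.2158339023590088, -0.19777700304985046), (0.0728025808930397, 0.16835762560367584), 4.905709743499756)
white [118. 294.] ((0.3174351453781128, -0.042745500802993774), (0.18419387936592102, 0.03417824
[... 205 characters left out ...]
3420057297), (0.1779313087463379, 0.01119005773216486), 89.9997787475586)
white [279. 188.] ((0.4644069969654083, 0.16033977270126343), (0.045259635895490646, 0.044519226998090744), 21.49677848815918)
white [ 22. 156.] ((0.18865498900413513, 0.03475293517112732), (0.05841401219367981, 0.2878565192222595), 4.905708312988281)
white [331.  87.] ((0.47472822666168213, 0.2846875786781311), (0.04929837957024574, 0.04827644303441048), 83.74073791503906)
white [160.  43.] ((0.29744964838027954, 0.2588552236557007), (0.07881268858909607, 0.05077069252729416), 89.96255493164062)
white [69. 38.] ((0.21190708875656128, 0.22154942154884338), (0.15007291734218597, 0.07816766947507858), 21.479930877685547)
```

View pics/w2.png

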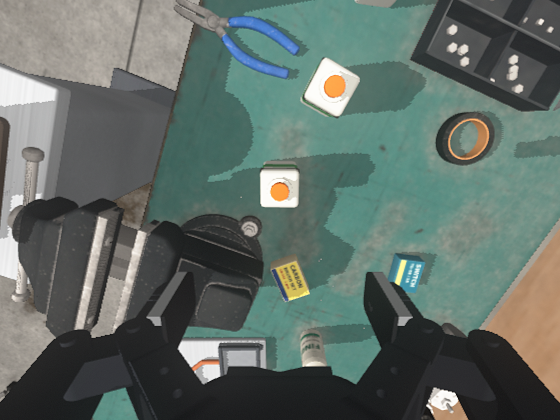

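The wrist view shows cartridge C at (279,190), B at (333,87), and the vise clear to the lower left. I descend on C, grip and lift to weigh it.

Run:
```python
from h import *
go(.4645,.1605,.042,1.946)
```

```text
go [0.0027, -0.0004, 0.2384, 0.0001, 0.0, 0.0001] len 0.238
```

>>> pendant(motion={"offsets":[[0.003,0.001,0.06,0,0,0,1],[0.003,0.001,0.12,0,0,0,1],[0.003,0.001,0.17,0,0,0,1],[0.003,0.001,0.21,0,0,0,1],[0.003,0.001,0.2385,0,0,0,1],[0.003,0.001,0.2385,0,0,0,1],[0.003,0.001,0.2385,0,0,0,1]]})

```text
time: 4.47
eef_pos: [0.4667, 0.1616, 0.0431]
tcp_rot: [0.563, 0.827, 0.001, 0.001]
contact_force: [0.2, -0.9, -0.1]
opening: 1.0
finger_force: 0.0
```

>>> pendant(motion={"offsets":[[0,0,0,0,0,0,0],[0,0,0,0,0,0,0],[0,0,0,0,0,0,0],[0,0,0,0,0,0,0],[0,0,0,0,0,0,0]]}, clamp_n=50)

```text
time: 5.1
eef_pos: [0.466, 0.1614, 0.043]
tcp_rot: [0.562, 0.827, 0.0, 0.0]
contact_force: [-3.4, -0.4, 6.6]
opening: 0.539
finger_force: 51.8
```

>>> pendant(motion={"offsets":[[0,0,-0.015,0,0,0,0],[0,0,-0.03,0,0,0,0],[0,0,-0.03,0,0,0,0],[0,0,-0.03,0,0,0,0],[0,0,-0.03,0,0,0,0]]})

```text
time: 5.72
eef_pos: [0.4649, 0.1613, 0.0711]
tcp_rot: [0.563, 0.827, -0.0, -0.001]
contact_force: [0.4, 0.1, -6.8]
opening: 0.531
finger_force: 53.2
```

>>> pendant(motion={"offsets":[[0,0,0,0,0,0,0],[0,0,0,0,0,0,0]]})

```text
time: 5.98
eef_pos: [0.4654, 0.1614, 0.0715]
tcp_rot: [0.563, 0.827, -0.0, -0.0]
contact_force: [-0.2, -0.3, -5.5]
opening: 0.533
finger_force: 53.2
```

The wrist reads about 6 N, roughly 0.6 kg, so C is the full one. I lift it over the vise and turn toward the seat.

>>> pendant(motion={"offsets":[[0,0,-0.05,0,0,0,0],[0,0,-0.11,0,0,0,0],[0,0,-0.17,0,0,0,0],[-0.01,0,-0.22,0,0,0.1,0],[-0.04,-0.01,-0.23,0,0,0.27,0],[-0.09,-0.02,-0.23,0,0,0.45,0],[-0.14,-0.03,-0.23,0,0,0.63,0],[-0.19,-0.04,-0.23,0,0,0.81,0],[-0.24,-0.05,-0.23,0,0,0.99,0],[-0.28,-0.06,-0.23,0,0,1.17,0]]}, clamp_n=70)

```text
time: 7.22
eef_pos: [0.5125, -0.123, 0.3012]
tcp_rot: [0.927, 0.376, -0.0, -0.0]
contact_force: [0.2, 0.7, -5.1]
opening: 0.533
finger_force: 75.3
```

Run:
```python
from h import *
print(status.get_state()["qpos"].round(3));go(.5191,-.1652,.25,.374)
```

```text
[-0.428 -0.091  1.856 -0.     1.377  0.373]
go [-0.0246, 0.035, 0.0512, -0.0005, 0.0004, 0.3959] len 0.067
```

>>> pendant(motion={"offsets":[[-0.012,0.018,0.02,0,0,0.18,0],[-0.024,0.035,0.05,0,0,0.36,0],[-0.0246,0.035,0.051,0,0,0.396,0],[-0.0246,0.035,0.051,0,0,0.396,0],[-0.0246,0.035,0.051,0,0,0.396,0]]})

```text
time: 7.85
eef_pos: [0.5203, -0.1628, 0.2525]
tcp_rot: [0.982, 0.19, 0.001, 0.001]
contact_force: [-0.1, 0.4, -5.3]
opening: 0.532
finger_force: 75.0
```

Run:
```python
from h import *
w=viewer.read_camera("wrist");cv2.imwrite("pics/w3.png",w["pixels"][...,::-1]);np.save("w3.npy",w,allow_pickle=True)
st=status.get_state();print(st["eef_pos"],R.from_quat(st["tcp_rot"]).as_matrix()[:,0],st["contact_force"])
go(.5191,-.1652,.25,.374)
```

```text
[ 0.52025816 -0.16284372  0.25247844] [0.92766099 0.3734189  0.00184474] [ 0.60899272 -0.80982816 -5.48164525]
go [-0.002, 0.0017, 0.0025, 0.002, -0.0019, 0.0087] len 0.004
```

View pics/w3.png

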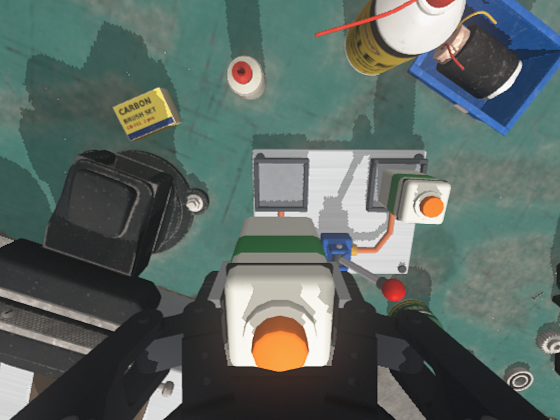

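The seat rim spans about (255..309, 157..212) in front of the held cartridge, which hangs level. I measure the seat from this view.

Run:
```python
from h import *
w=np.load("w3.npy",allow_pickle=True).item()
g=cv2.cvtColor(w["pixels"],cv2.COLOR_RGB2GRAY).astype(int)
print(g[175:195,248:316].mean(0).astype(int).tolist()); print(g[146:220,270:300].mean(1).astype(int).tolist())
```

```text
[113, 113, 113, 113, 120, 124, 104, 88, 91, 89, 93, 133, 168, 165, 164, 164, 164, 164, 163, 163, 163, 163, 163, 163, 163, 162, 162, 162, 162, 162, 162, 162, 163, 163, 163, 163, 163, 163, 163, 163, 164, 164, 164, 164, 164, 164, 164, 164, 164, 164, 164, 164, 165, 165, 152, 108, 81, 97, 94, 99, 168, 224, 221, 220, 220, 220, 220, 219]
[89, 87, 95, 132, 167, 164, 163, 162, 162, 163, 160, 131, 67, 84, 99, 97, 98, 125, 166, 162, 161, 161, 161, 161, 162, 162, 162, 162, 162, 162, 162, 163, 163, 163, 163, 163, 163, 163, 163, 163, 163, 163, 163, 163, 163, 164, 164, 164, 164, 165, 165, 165, 165, 163, 147, 125, 120, 121, 121, 118, 95, 63, 85, 99, 95, 134, 208, 203, 202, 206, 185, 130, 134, 135]
```

Run:
```python
from h import *
w=np.load("w3.npy",allow_pickle=True).item()
ex=np.array([np.cos(.374),np.sin(.374)]);ey=np.array([-ex[1],ex[0]])
E=plane(w,[(254,185),(308,185),(281,158.9),(281,211.3),(281,163.4),(281,206.3),(258.8,185),(304.3,185)],.023)[:,:2]
a=np.c_[E@ex,E@ey].round(4);print(a.tolist())
sx=(a[2,0]+a[3,0]+a[4,0]+a[5,0])/4;sy=(a[0,1]+a[1,1]+a[6,1]+a[7,1])/4
p=sx*ex+sy*ey;print(p)
w1=np.load("w1.npy",allow_pickle=True).item()
go(p[0],p[1],.10,.374);go(p[0],p[1],.062,.374)
for q,z in(((253.5,150.),.01),((427,150.),.01)): print(plane(w,[q],z)[0,:2]@np.c_[ex,ey])
```

```text
[[0.423, -0.3083], [0.4236, -0.3777], [0.4566, -0.3427], [0.3879, -0.3434], [0.451, -0.3427], [0.3948, -0.3433], [0.4231, -0.3145], [0.4236, -0.373]]
[ 0.51881309 -0.16525434]
go [-0.0025, 0.0014, 0.1525, 0.002, -0.0019, 0.0087] len 0.153
go [-0.0026, 0.0013, 0.1905, 0.002, -0.0019, 0.0087] len 0.19
[ 0.46588671 -0.30737872]
[ 0.46781881 -0.52997592]
```

>>> pendant(motion={"offsets":[[-0.002,0.001,0.05,0,0,0,0],[-0.002,0.001,0.10,0,0,0,0],[-0.002,0.001,0.14,0,0,0,0],[-0.002,0.001,0.15,0,0,0,0],[-0.002,0.001,0.15,0,0,0,0],[-0.002,0.001,0.15,0,0,0,0]]})

```text
time: 8.65
eef_pos: [0.5201, -0.1658, 0.1037]
tcp_rot: [0.982, 0.189, 0.002, 0.002]
contact_force: [0.9, -0.0, -5.7]
opening: 0.531
finger_force: 77.4
```

Run:
```python
from h import *
st=status.get_state();print(st["eef_pos"])
go(.5188,-.1653,.06,.374)
```

```text
[ 0.52011705 -0.16584839  0.10373873]
go [-0.0012, -0.0012, 0.0437, 0.0042, -0.0035, 0.0072] len 0.044
```

>>> pendant(motion={"offsets":[[-0.001,-0.001,0.015,0.002,-0.002,0.007,0],[-0.001,-0.001,0.028,0.004,-0.003,0.007,0],[-0.001,-0.001,0.036,0.004,-0.003,0.007,0],[-0.001,-0.001,0.04,0.004,-0.003,0.007,0],[-0.001,-0.001,0.042,0.004,-0.003,0.007,0],[-0.001,-0.001,0.042,0.004,-0.003,0.007,0],[-0.001,-0.001,0.042,0.004,-0.003,0.007,0]]})

```text
time: 9.52
eef_pos: [0.5174, -0.1647, 0.0593]
tcp_rot: [0.983, 0.186, -0.001, -0.001]
contact_force: [-1.3, 0.3, -4.3]
opening: 0.527
finger_force: 77.9
```

```bash
python3 -c "
from h import *
go(.5188,-.1653,.06,.374)"
```

```text
go [0.0011, 0.0011, -0.0008, -0.0026, 0.0018, -0.0002] len 0.002
```

>>> pendant(motion={"offsets":[[0,0,0.001,0,0,0,0],[0,0,0.001,0,0,0,0],[0,0,0.001,0,0,0,0]]})

```text
time: 9.9
eef_pos: [0.5174, -0.1647, 0.0592]
tcp_rot: [0.983, 0.186, -0.001, -0.001]
contact_force: [-3.3, 3.0, 5.5]
opening: 0.523
finger_force: 78.8
```

>>> pendant(motion={"offsets":[[0,0,0.001,0,0,0,0],[0,0,0.001,0,0,0,0],[0,0,0.001,0,0,0,0]]})

```text
time: 10.28
eef_pos: [0.5175, -0.1647, 0.0592]
tcp_rot: [0.983, 0.186, -0.002, -0.001]
contact_force: [-5.2, 2.3, 11.6]
opening: 0.529
finger_force: 79.6
```

Cartridge seated: the TCP stopped at 0.059 m and the wrist force went positive. I release it and rise.

>>> pendant(motion={"offsets":[[0,0,-0.001,0,0,0,0.8],[0,0,-0.001,0,0,0,0.9],[0,0,-0.001,0,0,0,1],[0,0,-0.001,0,0,0,1],[0,0,-0.03,0,0,0,1],[0,0,-0.08,0,0,0,1],[0,0,-0.14,0,0,0,1],[0,0,-0.18,0,0,0,1],[0,0,-0.18,0,0,0,1],[0,0,-0.18,0,0,0,1]]})

```text
time: 11.52
eef_pos: [0.5171, -0.1646, 0.2357]
tcp_rot: [0.983, 0.186, -0.002, -0.002]
contact_force: [0.5, -0.2, -1.0]
opening: 1.0
finger_force: 0.0
```

Run:
```python
from h import *
w=viewer.read_camera("wrist");cv2.imwrite("pics/w4.png",w["pixels"][...,::-1]);np.save("w4.npy",w,allow_pickle=True)
H=hsv(w); h,s,v=H[...,0],H[...,1],H[...,2]
ex=np.array([np.cos(.374),np.sin(.374)]);ey=np.array([-ex[1],ex[0]]);S=np.array([.5188,-.1653])
for k in blobs((h>5)&(h<18)&(s>150)&(v>130),60):
    p=plane(w,[cen(k)],.114)[0,:2]; print(np.round(cen(k),1),p.round(4),(p-S)@np.c_[ex,ey])
for k in blobs((s<60)&(v>150),300): 
    P=plane(w,cv2.convexHull(k)[:,0,:],.100)[:,:2].astype(np.float32); print("white",np.round(cen(k)),cv2.minAreaRect(P))
k=max(blobs(((h<4)|(h>175))&(s>150)&(v>80)),key=cv2.contourArea);print("knob",cen(k),plane(w,[cen(k)],.12)[0])
st=status.get_state();print(st["eef_pos"],st["contact_force"])
```

```text
[279.1 208.7] [ 0.5153 -0.163 ] [-0.00242909  0.00338378]
[443.2 206. ] [ 0.5738 -0.3044] [ 0.0004217  -0.14955501]
white [ 38. 315.] ((0.2940725088119507, 0.04018630087375641), (0.009992591105401516, 0.08891285955905914), 0.14318205416202545)
white [417. 226.] ((0.5400658845901489, -0.3010810613632202), (0.06341516971588135, 0.12315137684345245), 78.69831848144531)
white [320. 208.] ((0.526010274887085, -0.22229713201522827), (0.13393066823482513, 0.16869841516017914), 21.4483585357666)
white [242.  70.] ((0.6148316860198975, -0.09002827107906342), (0.0350230447947979, 0.03268502280116081), 14.027694702148438)
white [427.  17.] ((0.7040103673934937, -0.21807293593883514), (0.02874046191573143, 0.07293891906738281), 21.30766487121582)
knob (238.52313503305, 64.09348441926346) [ 0.61643823 -0.08905906  0.12      ]
[ 0.51666675 -0.16440482  0.23479606] [ 1.06511836  0.40898292 -0.74165287]
```

View pics/w4.png

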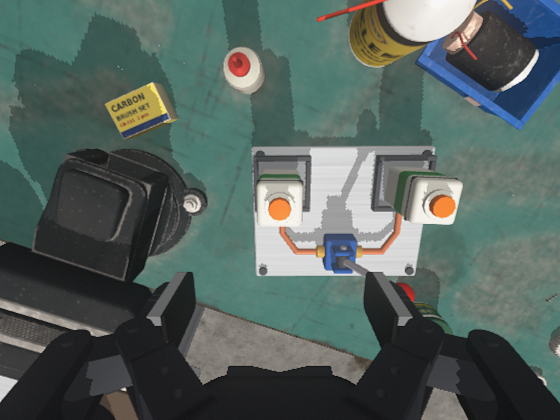

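The new cartridge is in its seat: its cap at (279,209) lies 2 to 3 mm from centre, and the in-use cap is at (443,206), undisturbed. Next I go above the knob.

Add to h.py:
```python
ex=np.array([np.cos(.374),np.sin(.374)]);ey=np.array([-ex[1],ex[0]])
def lev(a,below=.012,up=0):
    p=.3326*ex+(-.4186+.088*np.sin(a))*ey; go(p[0],p[1],.046+.088*np.cos(a)-below+up,.374)
```

```bash
python3 -c "
from h import *
lev(-.53,up=.09);lev(-.53)"
```

```text
go [-0.0881, 0.1215, 0.0345, -0.0066, 0.0052, -0.0003] len 0.154
go [-0.0876, 0.1221, 0.1245, -0.0066, 0.0052, -0.0003] len 0.195
```

>>> pendant(motion={"offsets":[[-0.03,0.04,0.01,0,0,0,1],[-0.06,0.08,0.02,-0.003,0.003,0,1],[-0.088,0.122,0.035,-0.007,0.005,0,1],[-0.088,0.122,0.035,-0.007,0.005,0,1],[-0.088,0.122,0.035,-0.007,0.005,0,1],[-0.088,0.122,0.035,-0.007,0.005,0,1]]})

```text
time: 12.32
eef_pos: [0.4804, -0.3093, 0.2013]
tcp_rot: [0.982, 0.187, 0.001, 0.001]
contact_force: [0.3, 0.4, 0.0]
opening: 1.0
finger_force: 0.0
```

Run:
```python
from h import *
w=viewer.read_camera("wrist");cv2.imwrite("pics/w5.png",w["pixels"][...,::-1])
H=hsv(w); h,s,v=H[...,0],H[...,1],H[...,2]
for k in blobs(((h<4)|(h>175))&(s>150)&(v>80),60): p=plane(w,[cen(k)],.12)[0,:2];print("knob",np.round(cen(k)),p,p@np.c_[ex,ey])
lev(-.53)
```

```text
knob [280. 225.] [ 0.4780377 -0.3093914] [ 0.33195897 -0.46265141]
go [-0.0019, -0.0007, 0.0917, 0.0029, -0.0021, 0.0015] len 0.092
```

View pics/w5.png

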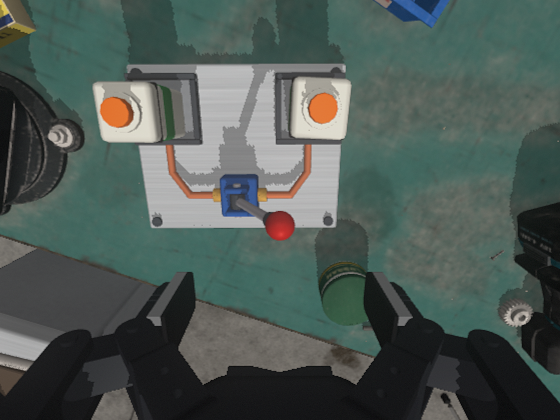

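The knob at (280,225) agrees with the estimate to within 1 mm, with room on both sides for the fingers. I descend and pinch it left and right.

>>> pendant(motion={"offsets":[[-0.002,-0.001,0.04,0.003,-0.002,0,1],[-0.002,-0.001,0.075,0.003,-0.002,0,1],[-0.002,-0.001,0.0915,0.003,-0.002,0,1],[-0.002,-0.001,0.0915,0.003,-0.002,0,1],[-0.002,-0.001,0.0915,0.003,-0.002,0,0],[-0.002,-0.001,0.0915,0.003,-0.002,0,0],[-0.002,-0.001,0.0915,0.003,-0.002,0,0],[-0.002,-0.001,0.0915,0.003,-0.002,0,0],[-0.002,-0.001,0.0915,0.003,-0.002,0,0],[-0.002,-0.001,0.0915,0.003,-0.002,0,0]]}, clamp_n=20)

```text
time: 13.62
eef_pos: [0.4785, -0.311, 0.111]
tcp_rot: [0.983, 0.186, 0.0, 0.001]
contact_force: [-0.2, -0.3, 4.5]
opening: 0.275
finger_force: 18.0
```

```bash
python3 -c "
from h import *
lev(-.53);lev(-.25);lev(0);lev(.3);lev(.6)"
```

```text
go [0.0007, -0.0012, 0.0011, 0.0015, -0.0006, -0.0003] len 0.002
go [0.0007, -0.0239, -0.0083, 0.0015, -0.0006, -0.0003] len 0.025
go [0.0007, -0.0457, -0.0111, 0.0015, -0.0006, -0.0003] len 0.047
go [0.0007, -0.0717, -0.0072, 0.0015, -0.0006, -0.0003] len 0.072
go [0.0007, -0.0954, 0.0042, 0.0015, -0.0006, -0.0003] len 0.096
```

The opening is about 23 mm, so the knob is held. I swing it to centre and hold.

>>> pendant(motion={"offsets":[[0,-0.012,-0.004,0,0,0,0],[0,-0.024,-0.008,0,0,0,0],[0,-0.035,-0.01,0,0,0,0],[0,-0.0457,-0.011,0,0,0,0],[0,-0.0457,-0.011,0,0,0,0],[0,-0.0457,-0.011,0,0,0,0],[0,-0.0457,-0.011,0,0,0,0]]})

```text
time: 14.5
eef_pos: [0.4625, -0.2698, 0.1237]
tcp_rot: [0.982, 0.186, 0.001, 0.003]
contact_force: [-1.5, -1.7, 8.6]
opening: 0.258
finger_force: 20.4
```

Run:
```python
from h import *
w=viewer.read_camera("wrist");cv2.imwrite("pics/w6.png",w["pixels"][...,::-1])
H=hsv(w); h,s,v=H[...,0],H[...,1],H[...,2]
for k in blobs(((h<4)|(h>175))&(s>150)&(v>80),60): p=plane(w,[cen(k)],.134)[0,:2];print("knob",np.round(cen(k)),p@np.c_[ex,ey]-[.3326,-.4186])
lev(0)
```

```text
knob [279. 283.] [-0.00017034 -0.00016831]
go [0.0006, -0.0015, 0.0017, 0.0059, -0.0009, 0.0007] len 0.002
```

>>> pendant(motion={"offsets":[[0,0,0,0,0,0,0],[0,0,0,0,0,0,0],[0,0,0,0,0,0,0],[0,0,0,0,0,0,0],[0,0,0,0,0,0,0],[0,0,0,0,0,0,0],[0,0,0,0,0,0,0],[0,0,0,0,0,0,0],[0,0,0,0,0,0,0],[0,0,0,0,0,0,0]]})

```text
time: 15.8
eef_pos: [0.4625, -0.2698, 0.1237]
tcp_rot: [0.982, 0.186, 0.001, 0.003]
contact_force: [-1.9, -1.2, 9.2]
opening: 0.258
finger_force: 20.4
```

View pics/w6.png

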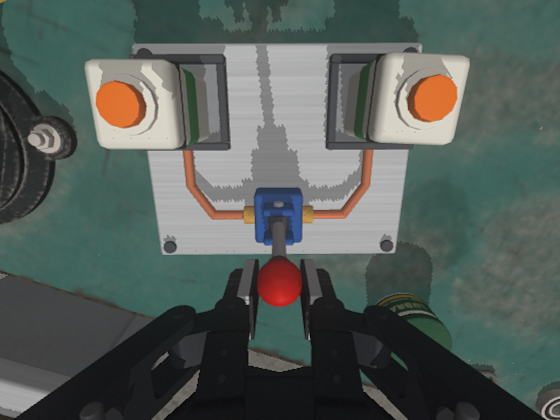

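The knob stands upright between the fingers at (279,283). Now fully over to the left.

>>> pendant(motion={"offsets":[[0,-0.013,0.001,0,0,0,0],[0,-0.026,0.004,0,0,0,0],[0,-0.038,0.009,0,0,0,0],[0,-0.047,0.014,0,0,0,0],[0,-0.053,0.016,0,0,0,0],[0,-0.053,0.016,0,0,0,0],[0,-0.053,0.016,0,0,0,0],[0,-0.053,0.016,0,0,0,0]]})

```text
time: 16.8
eef_pos: [0.4446, -0.2234, 0.1083]
tcp_rot: [0.982, 0.187, 0.002, 0.007]
contact_force: [-0.2, -12.8, 7.9]
opening: 0.264
finger_force: 40.1
```

```bash
python3 -c "
from h import *
lev(.6)"
```

```text
go [0.0004, -0.0015, 0.0017, 0.0156, -0.002, 0.0018] len 0.002
```

Against the stop. I release, rise and check.

>>> pendant(motion={"offsets":[[0,0.003,0,0,0,0,0.5],[0,0.003,0,0,0,0,0.8],[0,0.003,0,0,0,0,1],[0,0.003,0,0,0,0,1],[0,0.003,-0.03,0,0,0,1],[0,0.003,-0.08,0,0,0,1],[-0.01,0.003,-0.13,0,0,0,1],[-0.01,0.003,-0.18,0,0,0,1],[-0.01,0.003,-0.18,0,0,0,1],[-0.01,0.003,-0.18,0,0,0,1]]})

```text
time: 18.05
eef_pos: [0.4335, -0.2245, 0.2842]
tcp_rot: [0.983, 0.186, -0.0, -0.001]
contact_force: [-0.5, 0.4, -1.0]
opening: 0.997
finger_force: 0.0
```

Run:
```python
from h import *
w=viewer.read_camera("wrist");cv2.imwrite("pics/w7.png",w["pixels"][...,::-1])
H=hsv(w); h,s,v=H[...,0],H[...,1],H[...,2]
for k in blobs(((h<4)|(h>175))&(s>150)&(v>80),40): p=plane(w,[cen(k)],.12)[0,:2];print("knob",np.round(cen(k)),p@np.c_[ex,ey]-[.3326,-.4186])
for k in blobs((h>5)&(h<18)&(s>150)&(v>130),60):
    p=plane(w,[cen(k)],.114)[0,:2]; print(np.round(cen(k),1),(p-[.5188,-.1653])@np.c_[ex,ey])
c=viewer.read_camera("top");H=hsv(c); h,s,v=H[...,0],H[...,1],H[...,2]
for k in blobs((h>5)&(h<18)&(s>150)&(v>150),15): print(np.round(cen(k)),plane(c,[cen(k)],.098)[0].round(3))
```

```text
knob [282. 186.] [0.00029794 0.05006619]
[253.3  99.7] [-0.00384666  0.00324744]
[408.6  96.6] [-0.00102912 -0.14980479]
[177. 202.] [0.477 0.281 0.098]
[130. 197.] [0.488 0.416 0.098]
[333. 193.] [ 0.517 -0.168  0.098]
[382. 174.] [ 0.577 -0.312  0.098]
[ 56. 177.] [0.537 0.63  0.098]
[ 43. 163.] [0.577 0.669 0.098]
```

View pics/w7.png

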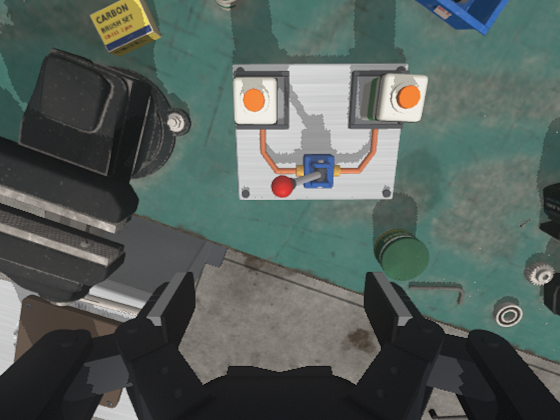

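The lever is fully left with the knob at (282,186), about 0.6 rad. Both seats are filled and the spent cartridges haven't moved, so I hand it in.

```bash
python3 -c "
from plant import ctrl, viewer, status, workorder
print(workorder.sign_off())"
```

```text
the job is handed in; nothing more can be done
None
```

Job handed in at about 18 s: the first cartridge I lifted (nearest the vise) weighed about 0.6 kg, so I took it as the full one without lifting the other two; it stands in the left seat about 5 mm off centre, the other two haven't moved, and the lever paused over 1.5 s at centre and is now fully left, but sign-off returned no verdict.

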